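# Push-to-open cupboard

## Robot

A 6-joint arm with a two-finger parallel gripper is mounted at the origin on a cart in front of the work surface, level with it; the furniture and walls round the work are solid. World frame = base frame: x ahead of the robot, y to its left, z up, the work surface at z = 0. Lengths are in m, angles in rad, forces in N, time in s.
With the tool pointing down it reaches from about 0.275 to 0.825 m from the base axis. Payload 5.2 kg.
Tool frame: the origin (TCP) lies on the centre line of the jaws, within the pads' length; the fingertips stand 14 mm ahead of it and the grasp point (between the pads) lies 5 mm behind it (robot.tip_reach is the distance from the TCP to the fingertips, in m); z points along the fingers, y is the line along which they close (so a half turn about z gives the same grasp; the last joint's range is limited). The gripper opens to 93 mm and grips with 3 to 60 N. Pads are 15 mm wide; open, the fingers measure 128 mm over their backs; the gripper's body (75 mm by 188 mm) begins 65 mm behind the grasp point.
Start: joints at [1.01, 0.259, 1.535, -0, 1.348, -0.203], TCP at [0.193, 0.515, 0.233] pointing down, gripper open.
Joint ranges: [-3.14, 3.14], [-0.91, 2.08], [0.19, 2.58], [-1.22, 4.36], [0.22, 2.71], [-3.12, 3.12]. Speed limits (rad/s): [2.57, 2.57, 3.14, 3.14, 3.14, 3.14].

## Interface

Orientations are given as a rotation vector (axis times angle).
In Python, from rig import robot gives the robot as it stands.
- The arm moves only by the tool step_arm, never from a script. Its argument "rows" is a list that holds one entry, the list of rows, each a list of 5 numbers: the opening in per cent of the stroke, from 0 (shut) to 100 (fully open), then the shift along the world's x, y, z in m, then the turn about the world's z in rad. In form: [[[jaw, x, y, z, twist], ...]]. A call has 1 to 5 rows; each row is the pose to reach, as a shift and turn from the pose commanded when the call began; what a row does not reach only later rows make up. A row lasts 1/8 s, in which the tool goes at most 62.5 mm and 10.7 degrees, less where a joint would pass 70% of its speed; a pose out of reach is approached as far as the arm can. A call with a gripper value outside its range is refused whole. The fingers move at their own pace and stop on an object; "squeeze" is the grip in N (left out, the last holds). Time passes only in rows, so rows that repeat a pose let the fingers close. It gives the time, the measured TCP pose, the force, the opening and the grip force at its end, in the units of the state.
- robot.sense(): the state, without advancing time (a new reading comes with each control period).
- robot.get_image(name): name is "side" or "top"; returns (picture, depth): 384x512x3 uint8, red, green, blue; 384x512 float32, m along the optical axis (not along the pixel's ray), 0 where there is no reading.
- robot.get_calibration(name): a dict with "fx", "fy", "cx", "cy" (pixels), "world_to_cam" (4x4, takes a point from world to camera coordinates). Camera axes: x right, y up, looking along -z (the intrinsics and any distortion apply to the point x, -y, -z); pixel columns grow to the right and rows downward; lengths in m; the calibration is good to about 2 mm. A picture is of the moment at which its call begins. get_calibration takes no time and is no camera call.
- robot.hand_in(): hands the job in; it is judged then, once.
Trained networks look in the newest picture that a camera, given by its name, has taken for a name from the list of things; names that differ only in an ending like _2 or _b are one class to them, and where a whole thing is asked for, a point or a joint stands for the part that bears it (a point fixed in the world has none). Each returns a list of dicts, best first, with "p" (0 to 1); they miss things now and then, are a little off and sometimes report something else, mostly with a low value. They report only what shows in the picture. A call takes as long as a camera call.
- robot.search_frame(thing, camera): "uv" ([column, row] in pixels, amid what is visible of it).
- robot.masks_of(thing, camera): "mask" (384x512 bool, what is visible of it) and "uv" ([column, row] in pixels, amid what is visible of it).
The state is a dict: "time": time; "q": joint angles; "dq": joint speeds; "effort": joint torques, N m; "position": TCP position; "eef_rot": TCP orientation; "ft_force": force on the tool from outside, world axes, zero at the start; "wrist_torque": the same for the moment, N m; "width": finger opening in m; "finger_force": force on a finger pad.
Only numpy, scipy, OpenCV 4.12 (cv2) and the standard library are available. Lean on these libraries where they do the work, as an engineer would, in place of code of your own. Each camera call takes 0.05 s, during which the arm holds its last target. There are 200 camera calls.

## Task

Two small cupboards with handleless push-to-open doors stand on the bench. Gently press the door of the taller one in at its push disc until the catch releases, back off and let it spring ajar by itself, then push it wide open from behind with the fingers, about square to the cupboard or further. Leave the low cupboard shut and do not move any of the loose things.

Things in the scene. Friction and masses are not known exactly. Their poses are not given: they have to be found in the camera images.
- tall_cupboard: Taller cupboard, plywood, pale grey-white door, fixed to the bench; 130 mm deep, 160 wide, 160 high. Origin: centre of its underside; x points from the door to the back, y to the left as one faces the door. Shut door's front face at x = -83 mm, carcass front at x = -65. Door hinged on its right (-y) side (steel barrels), free edge on the left. The small parts inside do not reach out of it.
- tall_door (a joint): Tall door's angle: about 0 to 0.01 shut; negative pressed in (stop at -0.036, 5 mm at the free edge; the catch lets go from about -0.025 on). When let go, a spring plunger pushes it to about +0.43 (free edge 65 mm out); beyond, it swings with slight friction, stays where left, stops at 1.75. About 5 N at the push disc press it fully in.
- tall_hinge (a point): Point on the vertical hinge axis of the tall door at the height of the door's top (158 mm), in the plane of the shut door's back face. Axes as the cupboard's.
- tall_press (a point): Centre of the aluminium push disc (20 mm across) on the tall door's front face, 40 mm below its top, 135 mm from the hinge axis, 21 mm from the free edge. Moves with the door; its x axis points through the door to the inside, y towards the hinge. Door 12 mm thick, 156 wide, 156 high (underside 2 mm over the bench).
- tall_edge (a point): Top of the tall door's free edge, mid-thickness (6 mm in front of its back face), 156 mm from the hinge. Moves with the door.
- low_cupboard: Lower cupboard, plywood, pale grey-white door, fixed to the bench; 130 mm deep, 160 wide, 110 high. Origin: centre of its underside; x points from the door to the back, y to the left as one faces the door. Shut door's front face at x = -83 mm, carcass front at x = -65. Its door hangs on the other side (+y). To be left shut.
- low_door (a joint): Angle of the low cupboard's door: same catch, 0 shut, negative pressed in, positive open.
- putty_tin: Bystander, loose: flat round brass-coloured tin, 62 mm across, 23 high, standing on the low cupboard's top. Origin: centre of its underside.
- tape_measure: Bystander, loose: yellow and black tape measure, 33 x 79 x 65 mm, standing at the back between the cupboards. Origin: centre of its underside.
- marker: Bystander, loose: black marker, 149 mm long, 14 thick, lying between and in front of the cupboards, pointing roughly away from the robot. Origin: centre of its underside.
- awl: Bystander, loose: wooden-handled awl, 146 mm long, 25 thick, lying at the front left. Origin: centre of its underside.
- pliers: Bystander, loose: pliers with red sleeves, 178 mm long, 12 high, lying at the left. Origin: centre of its underside.

How it is judged:
On the way, in this order (a step that is already met when the one before it is completed fails the run):
1. the tall door is pressed in past its catch (joint below -0.012) (value of joint tall_door below -0.012 rad), for 0.05 s.
2. the door stands ajar (0.25 to 0.7 rad) with the robot not touching it (value of joint tall_door between 0.25 and 0.7 rad and contact force between each of the arm, the fingers and tall_door below 0.1 N), for 0.2 s.
3. the door is swept wide open (over 1.3 rad) (value of joint tall_door above 1.3 rad), for 0.1 s.
At the end, for the whole second after the job is handed in: The tall door stands at rest, open by more than 1.3 rad (75 degrees); the low door is shut (-0.02 to 0.03 rad) and every loose thing is within 20 mm of where it began (value of joint tall_door above 1.3 rad and velocity of joint tall_door between -0.05 and 0.05 rad/s and value of joint low_door between -0.02 and 0.03 rad and distance of each of putty_tin, tape_measure, marker, awl, pliers from where it was at the start of the episode below 0.02 m); the robot touches nothing.
It fails at once if the low cupboard's door is pressed or opened (not (value of joint low_door between -0.02 and 0.03 rad)).
It fails at once if the tall door is shoved with more than 40 N (contact force between any of the fingers, the arm and tall_door above 40 N).
It fails at once if a loose thing is moved by more than 20 mm, lifted or carried (distance of any of putty_tin, tape_measure, marker, awl, pliers from where it was at the start of the episode above 0.02 m).
It also fails if it takes over 61 s, if anything falls off the work surface, if the arm or the gripper's body presses on something with over 40 N, if the wrist force passes 120 N, or if a joint passes its speed limit or range.

## Working session

There is one attempt and no reset: what is moved stays moved. The work goes in short steps, Python scripts to look and compute and a tool call to move; the robot and the scene stay as the last step left them, time stands still between calls to the robot, and variables do not carry over. Pictures are saved under pics/ and viewed, at most 10 in all, crops included, and the job is handed in when it is done.

Besides the shell and the picture viewer there is one more tool, called in YAML: its name, and indented under it one key for each argument. step_arm: Moves the arm, as the interface text tells. Its arguments: {"type":"object","properties":{"rows":{"type":"array","items":{"type":"array","items":{"type":"array","items":{"type":"number"}}}},"squeeze":{"type":"number"}},"required":["rows"]}

```bash
mkdir -p pics; cat > h.py <<'E'
import numpy as np, cv2
from rig import robot
def pts(cam,depth):
    c=robot.get_calibration(cam); v,u=np.nonzero(depth>0); d=depth[v,u]
    P=np.c_[(u-c["cx"])/c["fx"]*d,-(v-c["cy"])/c["fy"]*d,-d,np.ones(len(d))]
    W=np.full(depth.shape+(3,),np.nan); W[v,u]=(P@np.linalg.inv(c["world_to_cam"]).T)[:,:3]; return W
E
python3 - <<'E'
from h import *
for cam in("side","top"):
    im,d=robot.get_image(cam); cv2.imwrite(f"pics/{cam}0.png",im[...,::-1]); W=pts(cam,d); np.save(cam+"0",W)
    for t in["tall_cupboard","tall_door","tall_press","low_cupboard","low_door","putty_tin","tape_measure","marker","awl","pliers"]:
        for r in robot.masks_of(t,cam)[:1]:
            Q=W[r["mask"]];Q=Q[~np.isnan(Q[:,0])]
            print(cam,t,round(r["p"],2),np.round(r["uv"]),np.round(np.median(Q,0),3),np.round(np.percentile(Q,[3,97],axis=0),3).tolist())
print(robot.sense())
E
```

```text
side tall_cupboard 0.75 [267. 182.] [0.593 0.137 0.113] [[0.534, 0.117, 0.007], [0.676, 0.279, 0.161]]
side tall_door 0.58 [242. 185.] [0.541 0.196 0.09 ] [[0.532, 0.135, 0.007], [0.561, 0.288, 0.158]]
side tall_press 0.66 [246. 186.] [0.541 0.195 0.09 ] [[0.532, 0.135, 0.011], [0.555, 0.285, 0.158]]
side low_cupboard 0.83 [352. 254.] [ 0.623 -0.193  0.09 ] [[0.572, -0.231, 0.008], [0.713, -0.069, 0.111]]
side low_door 0.59 [328. 259.] [ 0.581 -0.147  0.064] [[0.571, -0.209, 0.007], [0.596, -0.062, 0.108]]
side putty_tin 0.67 [373. 230.] [ 0.681 -0.172  0.131] [[0.661, -0.193, 0.112], [0.711, -0.14, 0.134]]
side tape_measure 0.51 [318. 214.] [0.68  0.04  0.057] [[0.629, -0.056, 0.011], [0.701, 0.068, 0.107]]
side marker 0.75 [244. 263.] [ 0.442 -0.002  0.01 ] [[0.436, -0.072, -0.001], [0.455, 0.06, 0.014]]
side awl 0.24 [245. 262.] [ 0.442 -0.005  0.01 ] [[0.436, -0.074, 0.002], [0.449, 0.06, 0.014]]
side pliers 0.75 [352. 256.] [ 0.622 -0.193  0.09 ] [[0.572, -0.231, 0.009], [0.713, -0.068, 0.111]]
top tall_cupboard 0.85 [222. 162.] [0.606 0.206 0.161] [[0.538, 0.13, 0.022], [0.685,
[... 894 characters left out ...]
 0.016]]
{'time': 1.1, 'q': array([ 1.01019358e+00,  2.58583257e-01,  1.53505430e+00, -5.06168922e-06,
        1.34795630e+00, -2.02808709e-01]), 'dq': array([ 6.98959103e-06, -1.73469042e-03, -5.22117476e-04,  3.26610098e-04,
        9.12058429e-04,  1.16691916e-03]), 'effort': array([ 1.38162544e-03, -4.37208867e+01, -2.84312689e+01,  7.20599620e-02,
        3.10264074e-02, -7.10964002e-06]), 'position': array([0.19259482, 0.51516866, 0.23263993]), 'eef_rot': array([ 5.59026045e-01,  3.09145084e+00, -4.64823765e-06]), 'ft_force': array([ 0.3806112 ,  0.11270302, -1.14279968]), 'wrist_torque': array([ 0.03336803,  0.00469918, -0.0445678 ]), 'finger_force': 0.0, 'width': 0.09305239915610763}
```

View pics/side0.png

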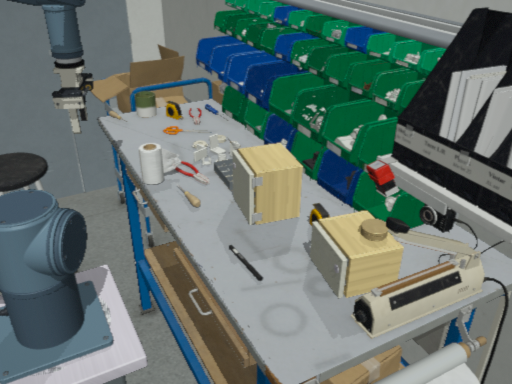

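View pics/top0.png

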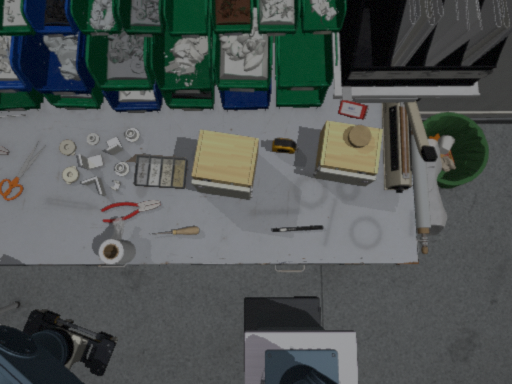

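The side view shows the tall cupboard at about (267,182) with its door facing the robot. In the top view it is at (222,162), with the door's free edge on the left. The low cupboard is at (346,155), the marker at (297,229), the awl at (185,231) and the pliers at (136,210). The network put awl and pliers in the wrong place in the side view, so I'll ignore those two hits.

```bash
python3 - <<'E'
from h import *
from scipy.spatial.transform import Rotation as R
W=np.load("top0.npy"); S=np.load("side0.npy")
for n,w in(("top",W),("side",S)):
    Q=w.reshape(-1,3); Q=Q[~np.isnan(Q[:,0])]
    m=(abs(Q[:,0]-.61)<.12)&(abs(Q[:,1]-.2)<.13)
    T=Q[m&(Q[:,2]>.15)&(Q[:,2]<.172)]
    r=cv2.minAreaRect(T[:,:2].astype(np.float32)); print(n,len(T),r,np.median(T[:,2]),np.round(cv2.boxPoints(r),3).tolist())
    D=Q[m&(Q[:,2]>.02)&(Q[:,2]<.145)&(Q[:,0]<.575)]
    l,c0=cv2.fitLine(D[:,:2].astype(np.float32),cv2.DIST_HUBER,0,.01,.01).ravel().reshape(2,2)
    print(" door front",len(D),l,c0,"angle",np.degrees(np.arctan2(l[1],l[0])),D.min(0),D.max(0))
im=cv2.imread("pics/side0.png")[130:235,215:310]; cv2.imwrite("pics/c.png",cv2.resize(im,None,fx=5,fy=5,interpolation=2))
print(R.from_rotvec(robot.sense()["eef_rot"]).as_matrix().round(3))
E
```

```text
top 3187 ((0.6168918609619141, 0.2057262659072876), (0.1635833978652954, 0.15000908076763153), 81.00202941894531) 0.16102364877493103 [[0.5299999713897705, 0.13699999451637268], [0.6779999732971191, 0.11299999803304672], [0.7039999961853027, 0.2750000059604645], [0.5559999942779541, 0.2980000078678131]]
 door front 382 [0.15155315 0.9884491 ] [0.5430711  0.21124803] angle 81.28305 [0.5322699  0.13503719 0.02006279] [0.57475469 0.29564724 0.14488224]
side 1542 ((0.6150843501091003, 0.20459908246994019), (0.16689419746398926, 0.14881816506385803), 81.80937957763672) 0.15931290563550515 [[0.5299999713897705, 0.13300000131130219], [0.6769999861717224, 0.11100000143051147], [0.7009999752044678, 0.2770000100135803], [0.5529999732971191, 0.2980000078678131]]
 door front 1256 [0.0460309 0.99894  ] [0.5447125  0.20190859] angle 87.36169 [0.52971309 0.12669801 0.02000472] [0.57497455 0.29517737 0.14482262]
[[-0.937  0.35   0.   ]
 [ 0.35   0.937 -0.   ]
 [-0.    -0.    -1.   ]]
```

View pics/c.png

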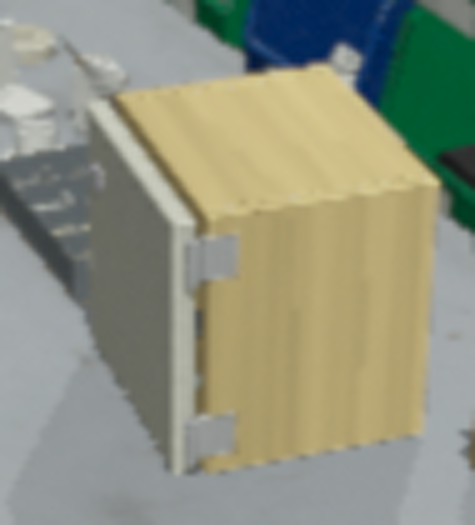

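step_arm:
  rows:
    - [[0, 0.05, -0.04, 0, 0.05], [0, 0.1, -0.08, 0, 0.1], [0, 0.15, -0.12, 0, 0.15], [0, 0.2, -0.16, 0, 0.2], [0, 0.24, -0.2, 0, 0.2]]
  squeeze: 5

```text
time: 1.72
position: [0.4341, 0.314, 0.2328]
eef_rot: [0.247, 3.131, 0.001]
ft_force: [0.7, -0.6, -0.9]
width: 0.0476
finger_force: 0.0
```

step_arm:
  rows:
    - [[0, 0.035, -0.02, -0.03, 0], [0, 0.06, -0.034, -0.07, 0], [0, 0.06, -0.034, -0.114, 0], [0, 0.06, -0.034, -0.114, 0], [0, 0.06, -0.034, -0.114, 0]]

```text
time: 2.35
position: [0.4931, 0.2818, 0.1201]
eef_rot: [0.247, 3.13, 0.001]
ft_force: [0.0, 0.4, 0.0]
width: 0.0012
finger_force: 0.0
```

step_arm:
  rows:
    - [[0, 0.02, -0.003, 0, 0], [0, 0.034, -0.005, 0, 0], [0, 0.037, -0.0057, 0, 0], [0, 0.039, -0.006, 0, 0], [0, 0.039, -0.006, 0, 0]]

```text
time: 2.98
position: [0.5311, 0.2754, 0.1188]
eef_rot: [-0.247, -3.132, -0.0]
ft_force: [0.0, 0.1, 0.6]
width: 0.0002
finger_force: 0.0
```

step_arm:
  rows:
    - [[0, 0.001, 0, 0, 0], [0, 0.002, 0, 0, 0], [0, 0.003, -0.0005, 0, 0], [0, 0.004, -0.0006, 0, 0], [0, 0.004, -0.0006, 0, 0]]

```text
time: 3.6
position: [0.5355, 0.2747, 0.1186]
eef_rot: [-0.248, -3.132, 0.0]
ft_force: [0.3, -0.8, -0.4]
width: 0.0006
finger_force: 0.0
```

step_arm:
  rows:
    - [[0, 0.001, 0, 0, 0], [0, 0.002, 0, 0, 0], [0, 0.003, -0.0005, 0, 0], [0, 0.004, -0.0006, 0, 0], [0, 0.004, -0.0006, 0, 0]]

```text
time: 4.22
position: [0.5396, 0.2741, 0.1186]
eef_rot: [0.248, 3.132, 0.0]
ft_force: [0.5, 0.6, 0.1]
width: 0.0003
finger_force: 0.0
```

step_arm:
  rows:
    - [[0, 0.001, 0, 0, 0], [0, 0.002, 0, 0, 0], [0, 0.003, -0.0005, 0, 0], [0, 0.003, -0.0005, 0, 0]]

```text
time: 4.72
position: [0.5423, 0.2738, 0.1186]
eef_rot: [-0.248, -3.131, -0.0]
ft_force: [-1.0, 1.5, -0.2]
width: 0.0005
finger_force: 0.6
```

step_arm:
  rows:
    - [[0, 0.001, 0, 0, 0], [0, 0.002, -0.0003, 0, 0], [0, 0.002, -0.0003, 0, 0]]

```text
time: 5.1
position: [0.5442, 0.2736, 0.1186]
eef_rot: [-0.248, -3.131, -0.001]
ft_force: [-2.2, 2.6, 0.2]
width: 0.0007
finger_force: 1.6
```

step_arm:
  rows:
    - [[0, 0.001, 0, 0, 0], [0, 0.002, -0.0003, 0, 0], [0, 0.002, -0.0003, 0, 0]]

```text
time: 5.48
position: [0.5462, 0.2734, 0.1186]
eef_rot: [-0.247, -3.131, -0.001]
ft_force: [-3.0, 3.5, 1.5]
width: 0.0003
finger_force: 2.1
```

step_arm:
  rows:
    - [[0, 0.001, -0.0002, 0, 0], [0, 0.001, -0.0002, 0, 0]]

```text
time: 5.72
position: [0.5469, 0.2734, 0.1186]
eef_rot: [-0.247, -3.131, -0.001]
ft_force: [-3.9, 3.7, 1.5]
width: 0.0008
finger_force: 2.6
```

```bash
python3 - <<'E'
from h import *
for c,s in(("side",np.s_[120:235,205:320]),("top",np.s_[100:230,170:300])):
    im,d=robot.get_image(c); np.save(c+"1",pts(c,d)); a=cv2.resize(im[s],(400,400),interpolation=2); b=a if c=="side" else np.hstack([b,a])
cv2.imwrite("pics/press.png",b[...,::-1])
print(robot.sense()["ft_force"])
E
```

```text
[-3.88882546  3.78280679  2.31936752]
```

View pics/press.png

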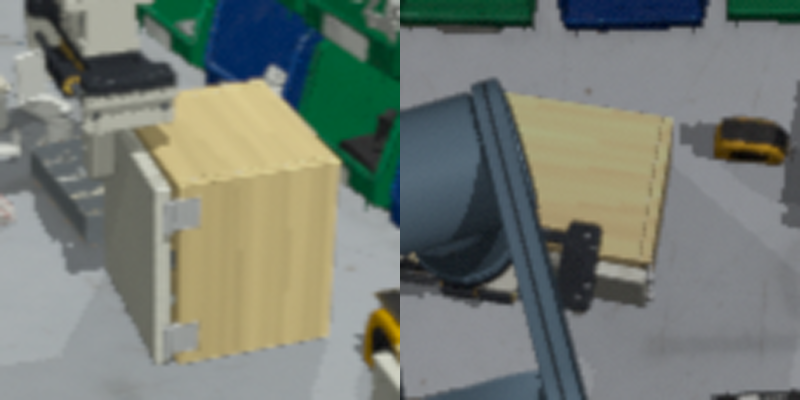

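The side crop shows the finger against the door near its free edge. The force is close to the 5 N needed for full travel. I'll press a touch more, then back off.

step_arm:
  rows:
    - [[0, 0.001, -0.0002, 0, 0], [0, 0.001, -0.0002, 0, 0]]

```text
time: 6.08
position: [0.547, 0.2733, 0.1186]
eef_rot: [-0.247, -3.129, -0.001]
ft_force: [-7.4, 4.9, 2.4]
width: 0.0004
finger_force: 4.0
```

step_arm:
  rows:
    - [[0, -0.04, 0.006, 0, 0], [0, -0.1, 0.015, 0, 0], [0, -0.12, 0.04, 0, 0], [0, -0.12, 0.07, 0, 0], [0, -0.12, 0.1, 0, 0]]

```text
time: 6.7
position: [0.4294, 0.3732, 0.1192]
eef_rot: [0.247, 3.129, 0.0]
ft_force: [-0.6, -0.8, 0.1]
width: 0.0005
finger_force: 0.0
```

```bash
python3 - <<'E'
from h import *
for c,s in(("side",np.s_[120:235,205:320]),("top",np.s_[100:230,170:300])):
    im,d=robot.get_image(c); np.save(c+"2",pts(c,d)); a=cv2.resize(im[s],(400,400),interpolation=2); b=a if c=="side" else np.hstack([b,a])
    for r in robot.masks_of("tall_door",c)[:1]:
        Q=pts(c,d)[r["mask"]];Q=Q[Q[:,2]>.15]; print(c,r["p"],len(Q), len(Q)>2 and (cv2.minAreaRect(Q[:,:2].astype(np.float32)),cv2.boxPoints(cv2.minAreaRect(Q[:,:2].astype(np.float32))).round(3).tolist()))
cv2.imwrite("pics/ajar.png",b[...,::-1])
print(robot.sense()["position"],robot.sense()["ft_force"])
E
```

```text
side 0.84 210 (((0.5174291133880615, 0.2103460729122162), (0.017453057691454887, 0.1567552536725998), 14.770421028137207), [[0.48899999260902405, 0.2840000092983246], [0.5289999842643738, 0.13199999928474426], [0.5460000038146973, 0.13699999451637268], [0.5059999823570251, 0.2879999876022339]])
top 0.96 281 (((0.5184152126312256, 0.21290439367294312), (0.012655746191740036, 0.15791592001914978), 14.702919960021973), [[0.492000013589859, 0.2879999876022339], [0.5320000052452087, 0.13500000536441803], [0.5450000166893005, 0.1379999965429306], [0.5040000081062317, 0.29100000858306885]])
[0.42894321 0.37233806 0.1185394 ] [-0.19734232  0.02267541 -0.20693412]
```

View pics/ajar.png

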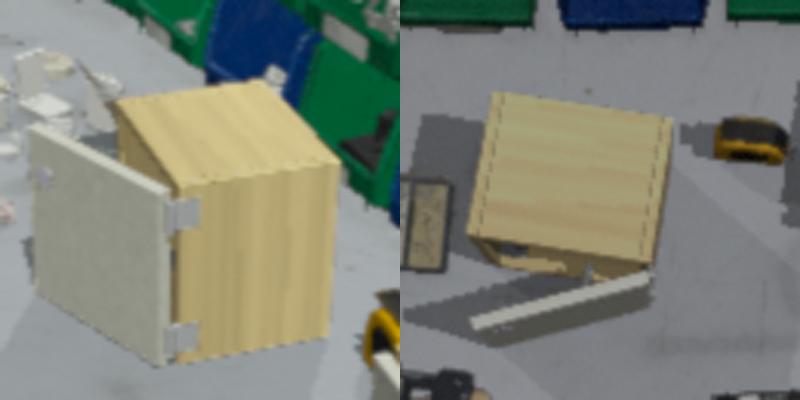

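The door stands ajar at about 0.41 rad, with the free edge's back corner at (0.504, 0.291). Next I put the fingers into the gap from the left.

step_arm:
  rows:
    - [[0, 0.055, 0.005, 0, 0], [0, 0.108, 0, 0, 0], [0, 0.11, -0.04, 0, 0], [0, 0.11, -0.08, 0, 0], [0, 0.11, -0.1, 0, 0]]

```text
time: 7.52
position: [0.5387, 0.2695, 0.1184]
eef_rot: [-0.252, -3.131, 0.002]
ft_force: [-0.3, 0.3, -0.6]
width: 0.0006
finger_force: 0.0
```

step_arm:
  rows:
    - [[0, -0.011, -0.004, 0, 0], [0, -0.02, -0.009, 0, 0], [0, -0.029, -0.014, 0, 0], [0, -0.038, -0.018, 0, 0], [0, -0.048, -0.023, 0, 0]]

```text
time: 8.15
position: [0.4899, 0.2497, 0.1188]
eef_rot: [0.246, 3.131, -0.0]
ft_force: [1.3, 0.6, 0.2]
width: 0.0005
finger_force: 0.5
```

step_arm:
  rows:
    - [[0, -0.008, -0.005, 0, 0], [0, -0.017, -0.01, 0, 0], [0, -0.025, -0.016, 0, 0], [0, -0.033, -0.024, 0, 0], [0, -0.039, -0.032, 0, 0]]

```text
time: 8.78
position: [0.4509, 0.217, 0.1187]
eef_rot: [-0.248, -3.132, 0.0]
ft_force: [0.9, 0.2, 0.9]
width: 0.0003
finger_force: 0.4
```

step_arm:
  rows:
    - [[0, -0.006, -0.01, 0, 0], [0, -0.012, -0.02, 0, 0], [0, -0.016, -0.029, 0, 0], [0, -0.02, -0.038, 0, 0], [0, -0.022, -0.045, 0, 0]]

```text
time: 9.4
position: [0.4292, 0.172, 0.1187]
eef_rot: [-0.248, -3.132, 0.0]
ft_force: [0.2, 1.1, 0.7]
width: 0.0004
finger_force: 0.3
```

step_arm:
  rows:
    - [[0, 0, 0, 0, 0], [0, -0.005, 0.04, 0, 0], [0, -0.01, 0.09, 0.03, 0], [0, -0.02, 0.14, 0.08, 0], [0, -0.02, 0.18, 0.1, 0]]

```text
time: 10.02
position: [0.4093, 0.3544, 0.2208]
eef_rot: [0.247, 3.13, 0.002]
ft_force: [0.9, -0.3, -0.4]
width: 0.0003
finger_force: 0.0
```

```bash
python3 - <<'E'
from h import *
im,d=robot.get_image("top"); cv2.imwrite("pics/open.png",im[...,::-1]); W=pts("top",d)
for t in["tall_door","marker","awl","pliers","tape_measure","putty_tin"]:
    for r in robot.masks_of(t,"top")[:1]:
        Q=W[r["mask"]]; Q=Q[~np.isnan(Q[:,0])]
        if t=="tall_door":
            Q=Q[Q[:,2]>.15]; print(cv2.boxPoints(cv2.minAreaRect(Q[:,:2].astype(np.float32))).round(3).tolist())
        print(t,np.median(Q,0).round(3))
E
```

```text
[[0.3880000114440918, 0.14499999582767487], [0.550000011920929, 0.12800000607967377], [0.5509999990463257, 0.14000000059604645], [0.3889999985694885, 0.15700000524520874]]
tall_door [0.465 0.143 0.159]
marker [ 0.446 -0.012  0.013]
awl [0.685 0.04  0.057]
pliers [0.522 0.429 0.011]
tape_measure [0.684 0.041 0.058]
putty_tin [ 0.69  -0.159  0.134]
```

View pics/open.png

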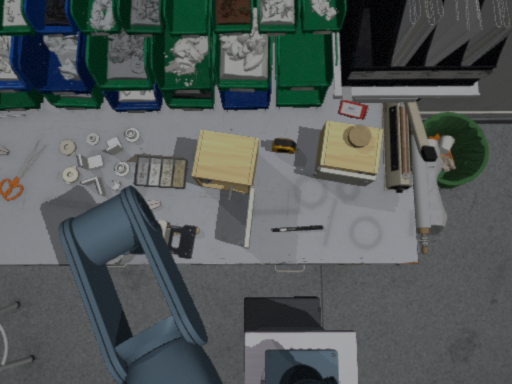

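The top view shows the door wide open at about (249,217), roughly 1.6 rad. The marker at (297,229), the tin and the tape measure haven't moved, and the arm touches nothing. The arm now hides the awl and pliers, but it passed well above both.

```bash
python3 -c "
from rig import robot
print(robot.hand_in())"
```

```text
the job is handed in; nothing more can be done
None
```

I pressed the tall door, let it spring ajar to about 0.41 rad, swept it open to about 1.6 rad and handed the job in; hand-in returned no verdict, and the awl and most of the pliers were hidden by the arm in the last picture.

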